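# Set out spare soldering tips by size

## Task

Move the four spare copper soldering tips from the steel dish to the tip rack, one standing upright in each round white seat, in order of size: the largest in the seat next to the brass cleaning cup, then smaller and smaller along the row to the smallest at the far end. Leave them all standing still on the floors of their seats, released.

Things in the scene. Friction and masses are not known exactly. Their poses are not given: they have to be found in the camera images.
- tip_a: smallest of four spare soldering tips: round copper shaft 10 mm thick, top 12 mm tapered, upright on a round steel collar 30 mm wide, 8 mm high (2 thin pins jut 2.5 mm); 54 mm tall. Loose, about 60 g. Origin: centre of the underside, z up. Starts in a steel dish (floor 2 mm, rim 10 mm high), about 75 mm from its neighbours; the short dark ring nut there is no tip.
- tip_b: second smallest of four spare soldering tips: round copper shaft 14 mm thick, top 12 mm tapered, upright on a round steel collar 30 mm wide, 8 mm high (2 thin pins jut 2.5 mm); 66 mm tall. Loose, about 110 g. Origin: centre of the underside, z up. Starts in a steel dish (floor 2 mm, rim 10 mm high), about 75 mm from its neighbours; the short dark ring nut there is no tip.
- tip_c: second largest of four spare soldering tips: round copper shaft 18 mm thick, top 12 mm tapered, upright on a round steel collar 30 mm wide, 8 mm high (2 thin pins jut 2.5 mm); 78 mm tall. Loose, about 170 g. Origin: centre of the underside, z up. Starts in a steel dish (floor 2 mm, rim 10 mm high), about 75 mm from its neighbours; the short dark ring nut there is no tip.
- tip_d: largest of four spare soldering tips: round copper shaft 22 mm thick, top 12 mm tapered, upright on a round steel collar 30 mm wide, 8 mm high (2 thin pins jut 2.5 mm); 90 mm tall. Loose, about 260 g. Origin: centre of the underside, z up. Starts in a steel dish (floor 2 mm, rim 10 mm high), about 75 mm from its neighbours; the short dark ring nut there is no tip.
- seat_p: one of four equal round white ceramic seats fixed in a straight row, 62 mm apart, on the dark steel plate of the tip rack: 52 mm wide outside, 46 mm inside, 7 mm high, floor 3 mm thick. Origin: centre of its underside; the floor a tip stands on is 3 mm above it. Its name says nothing about its place in the row.
- seat_q: one of four equal round white ceramic seats fixed in a straight row, 62 mm apart, on the dark steel plate of the tip rack: 52 mm wide outside, 46 mm inside, 7 mm high, floor 3 mm thick. Origin: centre of its underside; the floor a tip stands on is 3 mm above it. Its name says nothing about its place in the row.
- seat_r: one of four equal round white ceramic seats fixed in a straight row, 62 mm apart, on the dark steel plate of the tip rack: 52 mm wide outside, 46 mm inside, 7 mm high, floor 3 mm thick. Origin: centre of its underside; the floor a tip stands on is 3 mm above it. Its name says nothing about its place in the row.
- seat_s: one of four equal round white ceramic seats fixed in a straight row, 62 mm apart, on the dark steel plate of the tip rack: 52 mm wide outside, 46 mm inside, 7 mm high, floor 3 mm thick. Origin: centre of its underside; the floor a tip stands on is 3 mm above it. Its name says nothing about its place in the row.
- brass_cup: round brass tip-cleaning cup, 54 mm wide at the rim and 45 mm high, fixed at one end of the tip rack (which end varies), in line with the seats and 75 mm from the centre of the nearest one; a low green zero-insertion socket is at the other end. Origin: centre of its underside.
There are look-alikes about, which are no part of the job. Leave any purple look-alike of the tip_a alone.

How it is judged (in metres and radians):
At the end, for the whole second after the job is handed in: Each tip stands upright (within 0.12 rad), at rest, on the floor of its own seat (collar inside the rim, within 12 mm of the seat's centre), the largest in the seat nearest the brass cup, then the second largest, the second smallest, and the smallest in the seat farthest from it ((horizontal distance between tip_a and seat_p below 0.012 m or horizontal distance between tip_a and seat_q below 0.012 m or horizontal distance between tip_a and seat_r below 0.012 m or horizontal distance between tip_a and seat_s below 0.012 m) and horizontal distance between tip_a and brass_cup between 0.236 and 0.286 m and height (world z) of tip_a between 0.008 and 0.0145 m and angle between each of tip_a, tip_b, tip_c, tip_d's own z axis and vertical below 0.12 rad and linear speed of each of tip_a, tip_b, tip_c, tip_d below 0.02 m/s and angular speed of each of tip_a, tip_b, tip_c, tip_d below 0.2 rad/s and (horizontal distance between tip_b and seat_p below 0.012 m or horizontal distance between tip_b and seat_q below 0.012 m or horizontal distance between tip_b and seat_r below 0.012 m or horizontal distance between tip_b and seat_s below 0.012 m) and horizontal distance between tip_b and brass_cup between 0.174 and 0.224 m and height (world z) of tip_b between 0.008 and 0.0145 m and (horizontal distance between tip_c and seat_p below 0.012 m or horizontal distance between tip_c and seat_q below 0.012 m or horizontal distance between tip_c and seat_r below 0.012 m or horizontal distance between tip_c and seat_s below 0.012 m) and horizontal distance between tip_c and brass_cup between 0.112 and 0.162 m and height (world z) of tip_c between 0.008 and 0.0145 m and (horizontal distance between tip_d and seat_p below 0.012 m or horizontal distance between tip_d and seat_q below 0.012 m or horizontal distance between tip_d and seat_r below 0.012 m or horizontal distance between tip_d and seat_s below 0.012 m) and horizontal distance between tip_d and brass_cup between 0.05 and 0.1 m and height (world z) of tip_d between 0.008 and 0.0145 m); the robot touches nothing.
It also fails if it takes over 80 s, if anything falls off the work surface, if the arm or the gripper's body presses on something with over 40 N, if the wrist force passes 120 N, or if a joint passes its speed limit or range.

## Robot

A 6-joint arm with a two-finger parallel gripper is mounted at the origin on the work surface. World frame = base frame: x ahead of the robot, y to its left, z up, the work surface at z = 0. Lengths are in mm, angles in degrees, forces in N, time in s.
With the tool pointing down it reaches from about 300 to 850 mm from the base axis. Payload 4.2 kg.
Tool frame: the origin (TCP) lies between the finger pads; the fingertips stand ahead of it and the grasp point (between the pads) lies 3 mm ahead of it (nose_length is the z of the fingertips in the tool frame, in mm); z points along the fingers, y is the line along which they close (so a half turn about z gives the same grasp; the last joint's range is limited). The gripper opens to 91 mm and grips with 3 to 60 N. Pads are 32 mm wide; open, the fingers measure 118 mm over their backs; the gripper's body (76 mm by 178 mm) begins 60 mm behind the grasp point.
Start: joints at [63.025, 18.312, 89.639, -0, 72.044, -1.146], TCP at [250.523, 517.57, 235.976] pointing down, gripper open.
Joint ranges: [-177.97, 177.97], [-48.28, 115.42], [12.27, 149.76], [-77.06, 257.06], [2.81, 150.46], [-146.56, 146.56]. Speed limits (degrees/s): [147.25, 147.25, 180, 180, 180, 180].

## Interface

Orientations are given as [roll, pitch, yaw] about the fixed x, y, z axes, in that order (R = Rz(yaw) Ry(pitch) Rx(roll)).
In Python, from workcell import state, grab_frame, camera_params, job_done, nose_length gives the robot as it stands.
- The arm moves only by the tool step_arm, never from a script. Its argument "plan" is a list that holds one entry, the list of rows, each a list of 5 numbers: the shift along the tool's x, y, z in cm, then the turn about the tool's z in rad, then the opening, from 0 (shut) to 1 (fully open). In form: [[[x, y, z, turn, gripper], ...]]. A call has 1 to 20 rows; each row is the pose to reach, as a shift and turn from the pose commanded when the call began, along the tool's axes at that moment; what a row does not reach only later rows make up. A row lasts 1/8 s, in which the tool goes at most 62.5 mm and 10.7 degrees, less where a joint would pass 70% of its speed; a pose out of reach is approached as far as the arm can. A call with a gripper value outside its range is refused whole. The fingers move at their own pace and stop on an object; "newtons" is the grip in N (left out, the last holds). Time passes only in rows, so rows that repeat a pose let the fingers close. It gives the time, the measured TCP pose, the force, the opening and the grip force at its end, in the units of the state.
- state(): the state, without advancing time (a new reading comes with each control period).
- grab_frame(name): name is "side" or "top"; returns the picture (384x512x3 uint8, blue, green, red); there is no depth.
- camera_params(name): a dict with "camera_matrix" (3x3 intrinsics, pixels), "R" (3x3) and "t" (3): a world point X has camera coordinates R X + t. Camera axes: x right, y down, z forward; pixel columns grow to the right and rows downward; lengths in mm; the calibration is good to about 2 mm. A picture is of the moment at which its call begins. camera_params takes no time and is no camera call.
- job_done(): hands the job in; it is judged then, once.
The state is a dict: "time_s": time; "qpos": joint angles; "qvel": joint speeds; "effort": joint torques, N m; "ee_pos": TCP position; "ee_rot": TCP orientation; "force": force on the tool from outside, world axes, zero at the start; "torque": the same for the moment, N m; "gripper_width": finger opening in mm; "gripper_force": force on a finger pad.
Only numpy, scipy, OpenCV 4.12 (cv2) and the standard library are available. Lean on these libraries where they do the work, as an engineer would, in place of code of your own. Each camera call takes 0.05 s, during which the arm holds its last target. There are 200 camera calls.

## Working session

There is one attempt and no reset: what is moved stays moved. The work goes in short steps, Python scripts to look and compute and a tool call to move; the robot and the scene stay as the last step left them, time stands still between calls to the robot, and variables do not carry over. Pictures are saved under pics/ and viewed, at most 14 in all, crops included, and the job is handed in when it is done.

Besides the shell and the picture viewer there is one more tool, called after ">>>" as name(argument=value, ...), one argument or row to a line, values as JSON. step_arm: Moves the arm, as the interface text tells. Its arguments: {"type":"object","properties":{"plan":{"type":"array","items":{"type":"array","items":{"type":"array","items":{"type":"number"}}}},"newtons":{"type":"number"}},"required":["plan"]}

```bash
mkdir -p pics; python3 - <<'E'
from workcell import *
import cv2,numpy as np
np.set_printoptions(precision=2,suppress=True)
print(state(),nose_length)
for n in("side","top"):
    cv2.imwrite(f"pics/{n}0.png",grab_frame(n)); p=camera_params(n); print(n,p)
E
```

```text
{'time_s': 0.0, 'qpos': array([63.03, 18.35, 89.71, -0.  , 72.04, -1.15]), 'qvel': array([-0.03,  0.02,  0.04,  0.03, -0.03,  0.01]), 'effort': array([  0.  , -41.25, -23.2 ,   0.07,   0.05,  -0.  ]), 'ee_pos': array([250.3 , 517.15, 235.11]), 'ee_rot': array([-179.9 ,   -0.  ,  154.17]), 'force': array([0.02, 0.51, 1.42]), 'torque': array([0.03, 0.01, 0.01]), 'gripper_force': 0.0, 'gripper_width': 91.0530555290345} 22.0
side {'camera_matrix': array([[369.26,   0.  , 253.67],
       [  0.  , 369.26, 192.18],
       [  0.  ,   0.  ,   1.  ]]), 'R': array([[ 0.99, -0.13,  0.01],
       [-0.08, -0.71, -0.7 ],
       [ 0.1 ,  0.69, -0.71]]), 't': array([-497.83,   81.79,  617.15])}
top {'camera_matrix': array([[376.25,   0.  , 258.11],
       [  0.  , 376.25, 191.96],
       [  0.  ,   0.  ,   1.  ]]), 'R': array([[-0.03, -1.  ,  0.01],
       [-1.  ,  0.03, -0.06],
       [ 0.06, -0.01, -1.  ]]), 't': array([ 32.08, 520.93, 850.9 ])}
```

View pics/side0.png

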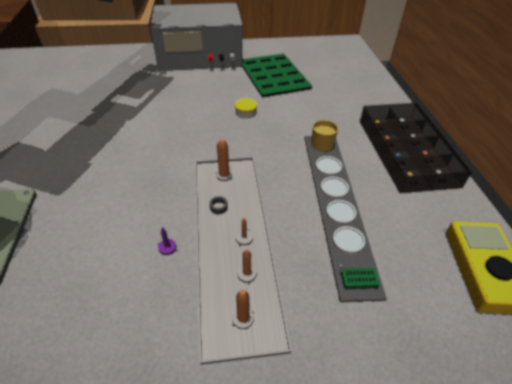

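View pics/top0.png

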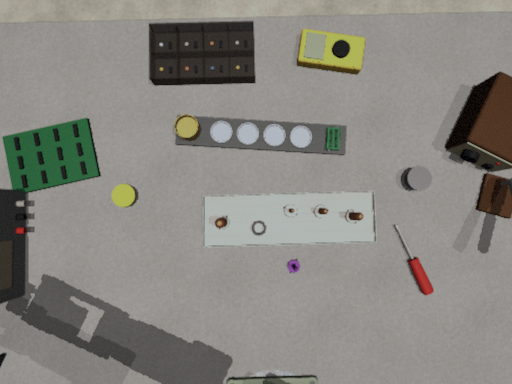

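The side view shows the dish with four copper tips based near (223,177), (244,240), (247,275) and (243,320), and the nut at (218,205). The purple look-alike is at (167,245). The rack has its brass cup at (324,136), white seats at (329,164), (335,187), (341,211), (349,239), and the green socket at (360,277). In the top view the tips are at (222,222), (291,211), (321,211), (354,216). The seats there are at (221,132), (248,133), (274,135), (301,137), with the cup at (187,127).

Next I enlarge both views to confirm the sizes and get accurate pixels.

```bash
python3 - <<'E'
import cv2,numpy as np
a=cv2.imread("pics/side0.png")[115:345,150:390]; b=cv2.imread("pics/top0.png")[105:255,170:385]
A=cv2.resize(a,None,fx=2.6,fy=2.6,interpolation=cv2.INTER_CUBIC);B=cv2.resize(b,None,fx=3.7,fy=3.7,interpolation=cv2.INTER_CUBIC)
cv2.imwrite("pics/sidec.png",A);cv2.imwrite("pics/topc.png",B)
for n in("side","top"):
    im=cv2.imread(f"pics/{n}0.png"); h=cv2.cvtColor(im,cv2.COLOR_BGR2HSV)
    w=((h[...,1]<45)&(h[...,2]>(175))).astype(np.uint8)
    cu=((h[...,0]<16)&(h[...,1]>90)).astype(np.uint8)
    x0,y0,x1,y1=(190,120,380,345) if n=="side" else (175,105,385,255)
    for k,m in(("white",w),("cu",cu)):
        q=np.zeros_like(m);q[y0:y1,x0:x1]=m[y0:y1,x0:x1]
        N,_,s,c=cv2.connectedComponentsWithStats(q)
        for i in range(1,N):
            if s[i,4]>15: print(n,k,s[i],c[i].round(1))
E
```

```text
side white [318 159  22  13 213] [328.3 165.4]
side white [323 180  23  15 261] [334.  187.2]
side white [328 203  25  18 332] [340.7 211.7]
side white [335 230  27  20 411] [348.3 239.8]
side cu [217 139  12  37 332] [222.6 157.7]
side cu [242 218   4  19  68] [243.5 227.7]
side cu [243 249   8  26 164] [246.3 261.9]
side cu [237 290  12  32 328] [242.6 305.7]
top white [211 123  20  19 283] [221.  131.9]
top white [238 124  20  20 285] [247.5 133.8]
top white [264 126  20  19 284] [273.8 135.5]
top white [291 127  19  20 292] [299.9 136.9]
top white [ 205  192  169   54 7017] [288.1 218.6]
top white [255 224   7   8  45] [258.1 227.4]
top cu [319 209   8   5  32] [321.9 210.9]
top cu [349 213  14   7  76] [355.1 215.9]
top cu [215 218  12  10  66] [220.9 222.2]
```

View pics/sidec.png

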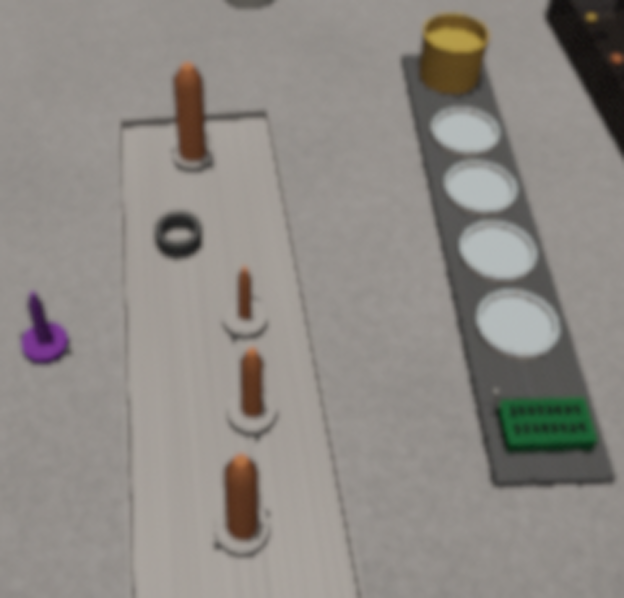

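View pics/topc.png

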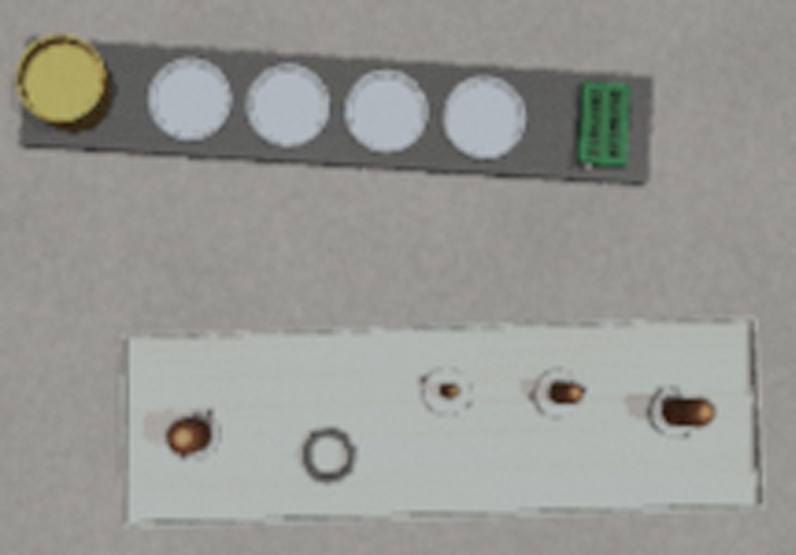

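```bash
cat > h.py <<'E'
from workcell import *
import cv2,numpy as np
np.set_printoptions(precision=1,suppress=True)
P={n:(lambda p:p["camera_matrix"]@np.c_[p["R"],p["t"]])(camera_params(n)) for n in("side","top")}
def tri(s,t):
    X=cv2.triangulatePoints(P["side"],P["top"],np.float64(s),np.float64(t)).ravel();X=X[:3]/X[3]
    return X,[np.linalg.norm((lambda u:u[:2]/u[2])(P[n]@np.r_[X,1])-q) for n,q in(("side",s),("top",t))]
def plane(n,uv,z):
    M=P[n];A=np.c_[M[:,0],M[:,1],M[:,2]*z+M[:,3]];v=np.linalg.solve(A,np.r_[uv,1]);return v[:2]/v[2]
E
python3 - <<'E'
from h import *
base=dict(a=((244.2,240),(290.8,210.7)),b=((246.9,275.8),(320.8,210.9)),c=((243.1,319.6),(352.6,216.1)),d=((223.8,175.8),(224,222.6)))
top=dict(a=((243.8,218.6),(292.2,210.7)),b=((246.9,250.6),(325,210.7)),c=((242.7,291.8),(360,216.1)),d=((221.9,141),(220.5,223)))
for k in base: print(k,*tri(*base[k]),*tri(*top[k]),plane("side",base[k][0],10),plane("top",base[k][1],10))
for s,t in zip([(328.7,164.5),(334.6,186.9),(341.3,211),(348.9,238.9)],[(221.2,131.8),(247.7,133.2),(274.3,135),(301,136.6)]):
    print('seat',*tri(s,t),plane("side",s,7),plane("top",t,7))
print('cup',*tri((324.6,128),(186.8,126.8)))
E
```

```text
a [477.5 -56.8   4.4] [np.float64(0.5878615347106658), np.float64(0.4097655551781047)] [477.2 -54.9  57.5] [np.float64(0.7947559855938614), np.float64(0.5554807813446763)] [478.1 -61.1] [476.5 -56.2]
b [ 474.7 -126.5    5.3] [np.float64(0.3110376467997547), np.float64(0.1992514034856289)] [ 474.7 -124.6   68.9] [np.float64(0.5425326088000636), np.float64(0.3462186271548517)] [ 474.9 -129.4] [ 474.2 -125.7]
c [ 461.  -198.9   10.6] [np.float64(0.5207224470317264), np.float64(0.3033905892728182)] [ 461.2 -196.2   82.1] [np.float64(0.6540277592750684), np.float64(0.3757038750877969)] [ 461.7 -198.7] [ 460.3 -199. ]
d [454.2  98.9  10.2] [np.float64(0.5312545834102972), np.float64(0.43548710713597294)] [454.8  99.   95.1] [np.float64(0.4987252324468347), np.float64(0.41489534015664387)] [455.2  99. ] [453.2  98.9]
seat [664.5 100.2  17.9] [np.float64(0.44517268668919546), np.float64(0.3743107609392666)] [670.4 112.1] [666.1 101.3]
seat [659.8  38.9  15.7] [np.float64(0.29743272285516986), np.float64(0.23544983067804925)] [664.3  47.2] [661.2  39.1]
seat [653.9 -22.9  17.1] [np.float64(0.4261742150744482), np.float64(0.3169317279697388)] [659.2 -14.4] [655.4 -23.3]
seat [648.3 -84.8  18. ] [np.float64(0.37657890469406813), np.float64(0.26163825151693854)] [653.6 -77. ] [650. -86.]
cup [669.8 173.3  53.8] [np.float64(0.549320898148069), np.float64(0.49860198176024245)]
```

The triangulated tops are 57, 69, 82 and 95 mm, which matches a, b, c and d standing on a 2 mm floor. In the dish, d is at (454,99), a at (477,-56), b at (475,-125) and c at (461,-198). The seats from the cup outwards are (664.5,100), (660,39), (654,-23), (648,-85), spaced 62 mm as stated, with rims at about z 15–17. The purple one at top pixel (293,266) lies off the dish and I leave it. I start with d and go above it first.

>>> step_arm(
  plan=[
    [[-18,-14,2,0.56,0.7],[-36.6,-28.8,4,1.12,0.7],[-36.6,-28.8,8.6,1.12,0.7],[-36.6,-28.8,8.6,1.12,0.7],[-36.6,-28.8,8.6,1.12,0.7],[-36.6,-28.8,8.6,1.12,0.7],[-36.6,-28.8,8.6,1.12,0.7],[-36.6,-28.8,8.6,1.12,0.7],[-36.6,-28.8,8.6,1.12,0.7],[-36.6,-28.8,8.6,1.12,0.7],[-36.6,-28.8,8.6,1.12,0.7],[-36.6,-28.8,8.6,1.12,0.7]],
  ],
  newtons=25,
)

```text
time_s: 1.6
ee_pos: [454.2, 99.8, 150.2]
ee_rot: [180.0, -0.0, 90.1]
force: [0.1, -0.5, -0.3]
gripper_width: 64.1
gripper_force: 0.0
```

```bash
python3 - <<'E'
from h import *
a=grab_frame("side")[90:230,140:320];b=grab_frame("top")[165:285,140:320]
cv2.imwrite("pics/abv.png",np.vstack([cv2.resize(a,(410,319)),cv2.resize(b,(410,273))]))
E
```

```text
(no output)
```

View pics/abv.png

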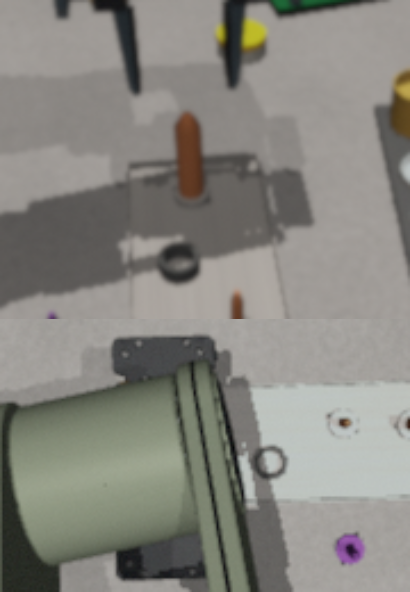

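In the side view the open fingertips are at about (199,130) and (242,127), straddling tip d, whose top is at (222,141). I check their midpoint against the measured TCP.

```bash
python3 - <<'E'
from h import *
for z in(128,): 
    for dx in(-32,0,32):
        u=P["side"]@[454.2+dx,99.8,z,1];print(u[:2]/u[2])
E
```

```text
[201.5 126.7]
[220.1 125.6]
[238.5 124.4]
```

Column 220 is predicted and 220 seen, so the arm and cameras agree. I descend on d and close.

>>> step_arm(
  plan=[
    [[-0.1,0,4,0,0.7],[-0.1,0,8,0,0.7],[-0.1,0,9.5,0,0.7],[-0.1,0,9.5,0,0.7],[-0.1,0,9.5,0,0],[-0.1,0,9.5,0,0],[-0.1,0,9.5,0,0],[-0.1,0,9.5,0,0],[-0.1,0,9.5,0,0],[-0.1,0,9.5,0,0],[-0.1,0,9.5,0,0]],
  ],
  newtons=25,
)

```text
time_s: 3.08
ee_pos: [454.7, 97.9, 55.2]
ee_rot: [180.0, -0.0, 90.0]
force: [-0.7, 0.1, 2.6]
gripper_width: 21.1
gripper_force: 25.0
```

d is held, at 21 mm width. I lift, carry it to seat 1, and stop about 2 mm above the floor.

>>> step_arm(
  plan=[
    [[0,0,-3,0,0],[0,0,-6,0,0],[0.1,5,-6,0,0],[0.2,10,-6,0,0],[0.2,15,-6,0,0],[0.2,19,-6,0,0],[0.2,21,-6,0,0],[0.2,21,-6,0,0],[0.2,21,-6,0,0],[0.2,21,-3,0,0],[0.2,21,-1.5,0,0],[0.2,21,-1.1,0,0],[0.2,21,-1.1,0,0],[0.2,21,-1.1,0,0]],
  ],
)

```text
time_s: 4.82
ee_pos: [665.1, 100.0, 67.0]
ee_rot: [179.9, -0.0, 90.0]
force: [0.5, -0.4, -1.8]
gripper_width: 21.0
gripper_force: 25.0
```

```bash
python3 - <<'E'
from h import *
print(state()["force"],state()["ee_pos"])
a=grab_frame("side")[90:210,260:400];b=grab_frame("top")[90:190,150:270]
cv2.imwrite("pics/pl.png",np.hstack([cv2.resize(a,(480,411)),cv2.resize(b,(320,411))]))
E
```

```text
[ 0.5 -0.4 -1.8] [665.1 100.   67. ]
```

View pics/pl.png

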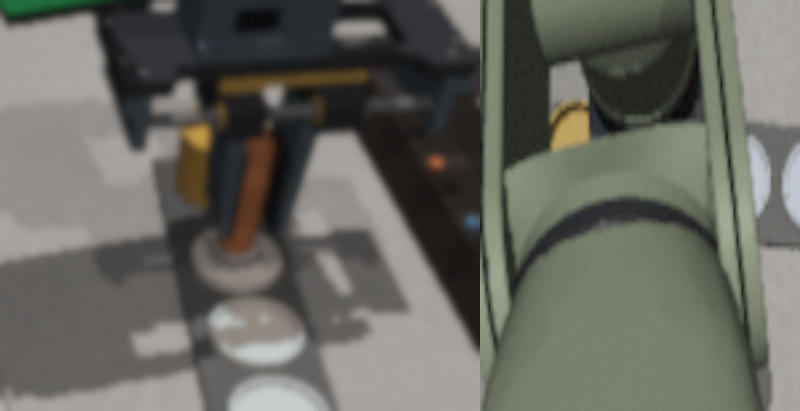

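The tip's collar at crop (238,253) sits within the seat, centred at about (238,258). I lower until contact.

>>> step_arm(
  plan=[
    [[0,0,0.15,0,0],[0,0,0.15,0,0],[0,0,0.15,0,0]],
  ],
)

```text
time_s: 5.3
ee_pos: [664.5, 99.9, 64.5]
ee_rot: [180.0, -0.0, 90.0]
force: [0.0, 0.7, -1.9]
gripper_width: 21.5
gripper_force: 25.0
```

>>> step_arm(
  plan=[
    [[0,0,0.1,0,0],[0,0,0.1,0,0],[0,0,0.1,0,0]],
  ],
)

```text
time_s: 5.68
ee_pos: [664.6, 99.9, 64.2]
ee_rot: [180.0, -0.0, 90.0]
force: [-1.1, -0.1, 5.1]
gripper_width: 21.3
gripper_force: 25.0
```

Contact is at TCP z 64.2, so the floor is 9 mm above the dish floor. I release, rise, and go above tip c.

>>> step_arm(
  plan=[
    [[0,0,-0.05,0,0.7],[0,0,-0.05,0,0.7],[0,0,-0.05,0,0.7],[0,0,-0.05,0,0.7],[0,0,-4,0,0.7],[0,0,-8.5,0,0.7],[-5,-3.4,-8.5,0,0.7],[-10,-6.8,-8.5,0,0.7],[-15,-10.2,-8.5,0,0.7],[-20,-13.6,-8.5,0,0.7],[-25,-17,-8.5,0,0.7],[-29.8,-20.4,-8.5,0,0.7],[-29.8,-20.4,-8.5,0,0.7],[-29.8,-20.4,-8.5,0,0.7],[-29.8,-20.4,-8.5,0,0.7],[-29.8,-20.4,-8.5,0,0.7]],
  ],
)

```text
time_s: 7.68
ee_pos: [461.2, -197.2, 148.3]
ee_rot: [180.0, -0.0, 90.1]
force: [-0.6, 0.2, -0.1]
gripper_width: 63.8
gripper_force: 0.0
```

```bash
python3 - <<'E'
from h import *
a=grab_frame("side")[100:345,190:400]
cv2.imwrite("pics/c1.png",cv2.resize(a,(514,600)))
print(state()["ee_pos"])
for dx in(-32,0,32):
    u=P["side"]@[461+dx,-198,127,1];print(u[:2]/u[2])
E
```

```text
[ 461.1 -197.2  148.3]
[214.3 276.5]
[241.6 273.7]
[268.6 271. ]
```

View pics/c1.png

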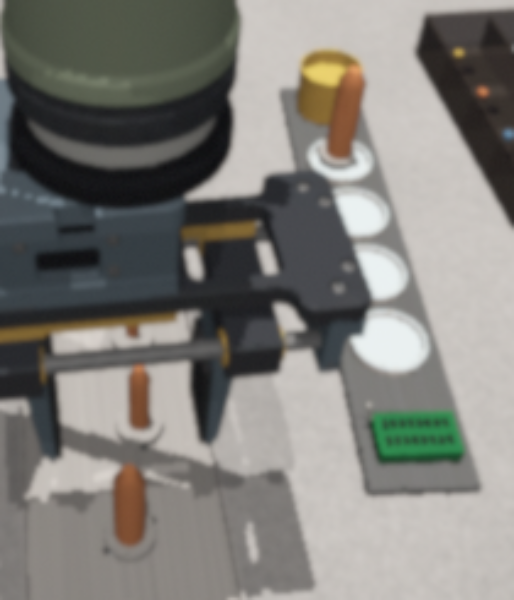

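Tip d stands in the first seat beside the cup, at crop (340,155). Tip c's base is at crop (130,545), with fingers open on both sides of it. I descend on c.

>>> step_arm(
  plan=[
    [[-0.1,0,5,0,0.7],[-0.1,0,9,0,0.7],[-0.1,0,10.1,0,0.7],[-0.1,0,10.1,0,0.7],[-0.1,0,10.1,0,0],[-0.1,0,10.1,0,0],[-0.1,0,10.1,0,0],[-0.1,0,10.1,0,0],[-0.1,0,10.1,0,0],[-0.1,0,10.1,0,0],[-0.1,0,10.1,0,0]],
  ],
)

```text
time_s: 9.1
ee_pos: [460.7, -199.2, 47.5]
ee_rot: [180.0, 0.0, 90.0]
force: [-0.4, 0.5, 1.9]
gripper_width: 17.5
gripper_force: 25.0
```

c is held, at 17.5 mm width. I carry it to seat 2.

>>> step_arm(
  plan=[
    [[0,0,-4,0,0],[0,0,-8,0,0],[4,4,-8,0,0],[8.5,8,-8,0,0],[13,12,-8,0,0],[17,15,-8,0,0],[21,18,-8,0,0],[23.8,19.9,-8,0,0],[23.8,19.9,-8,0,0],[23.8,19.9,-8,0,0],[23.8,19.9,-8,0,0],[23.8,19.9,-4,0,0],[23.8,19.9,-2,0,0],[23.8,19.9,-1.1,0,0],[23.8,19.9,-1.1,0,0],[23.8,19.9,-0.9,0,0],[23.8,19.9,-0.85,0,0],[23.8,19.9,-0.85,0,0]],
  ],
)

```text
time_s: 11.35
ee_pos: [659.8, 38.9, 56.6]
ee_rot: [179.9, -0.0, 90.0]
force: [-0.3, 0.6, -0.6]
gripper_width: 17.4
gripper_force: 25.0
```

>>> step_arm(
  plan=[
    [[0,0,0.05,0,0],[0,0,0.05,0,0.7],[0,0,0.05,0,0.7],[0,0,0,0,0.7],[0,0,0,0,0.7],[0,0,-4,0,0.7],[0,0,-8.4,0,0.7],[-4.4,-4.7,-8.4,0,0.7],[-8.6,-9.3,-8.4,0,0.7],[-12.5,-14,-8.4,0,0.7],[-16.4,-18.5,-8.4,0,0.7],[-16.4,-18.5,-8.4,0,0.7],[-16.4,-18.5,-8.4,0,0.7],[-16.4,-18.5,-5,0,0.7],[-16.4,-18.5,-5,0,0.7]],
  ],
)

```text
time_s: 13.22
ee_pos: [474.0, -123.9, 104.2]
ee_rot: [-179.7, -0.1, 90.1]
force: [-0.6, 0.3, 0.2]
gripper_width: 63.9
gripper_force: 0.0
```

```bash
python3 - <<'E'
from h import *
a=grab_frame("side")[100:345,190:400]
cv2.imwrite("pics/b1.png",cv2.resize(a,(514,600)))
print(state()["ee_pos"])
E
```

```text
[ 475.  -124.2  105.4]
```

View pics/b1.png

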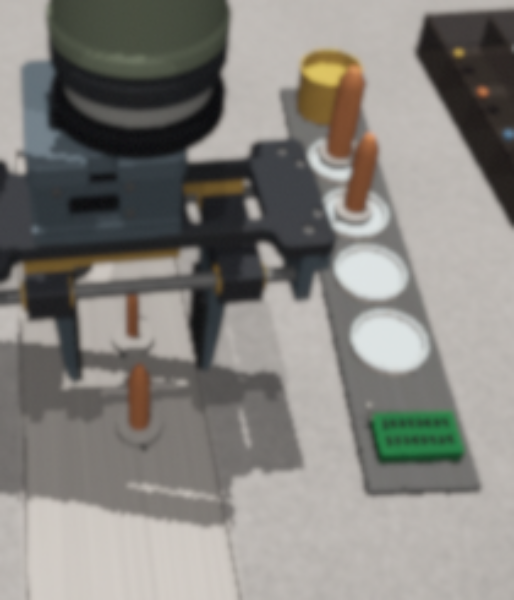

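Tips d and c both stand in their seats, at crop (340,160) and (355,210). Tip b is at crop (139,430) between the fingers. I descend on b.

>>> step_arm(
  plan=[
    [[-0.1,0,4,0,0.7],[-0.1,0,6.6,0,0.7],[-0.1,0,6.6,0,0.7],[-0.1,0,6.6,0,0.7],[-0.1,0,6.6,0,0],[-0.1,0,6.6,0,0],[-0.1,0,6.6,0,0],[-0.1,0,6.6,0,0],[-0.1,0,6.6,0,0],[-0.1,0,6.6,0,0],[-0.1,0,6.6,0,0]],
  ],
)

```text
time_s: 14.65
ee_pos: [474.5, -126.1, 39.9]
ee_rot: [180.0, -0.0, 90.0]
force: [1.1, 0.0, 0.8]
gripper_width: 13.8
gripper_force: 25.0
```

>>> step_arm(
  plan=[
    [[0,0,-4,0,0],[0,0,-8,0,0],[2.5,4.5,-8,0,0],[5,9,-8,0,0],[7.5,13.5,-8,0,0],[10.3,17.9,-8,0,0],[10.3,17.9,-8,0,0],[10.3,17.9,-8,0,0],[10.3,17.9,-8,0,0],[10.3,17.9,-4,0,0],[10.3,17.9,-2,0,0],[10.3,17.9,-1.1,0,0],[10.3,17.9,-1.1,0,0],[10.3,17.9,-0.9,0,0],[10.3,17.9,-0.85,0,0],[10.3,17.9,-0.85,0,0]],
  ],
)

```text
time_s: 16.65
ee_pos: [653.7, -23.1, 49.0]
ee_rot: [179.9, -0.0, 90.0]
force: [-0.2, 0.4, 0.4]
gripper_width: 13.0
gripper_force: 25.0
```

>>> step_arm(
  plan=[
    [[0,0,0.03,0,0],[0,0,0.03,0,0.7],[0,0,0.03,0,0.7],[0,0,0,0,0.7],[0,0,0,0,0.7],[0,0,-4,0,0.7],[0,0,-8,0,0.7],[-1,-5,-8,0,0.7],[-2,-10,-8,0,0.7],[-3,-14,-8,0,0.7],[-3.4,-17.7,-8,0,0.7],[-3.4,-17.7,-8,0,0.7],[-3.4,-17.7,-8,0,0.7],[-3.4,-17.7,-5,0,0.7],[-3.4,-17.7,-5,0,0.7],[-3.4,-17.7,-5,0,0.7]],
  ],
)

```text
time_s: 18.65
ee_pos: [477.6, -57.1, 98.9]
ee_rot: [179.9, 0.0, 90.0]
force: [0.6, -0.7, -0.5]
gripper_width: 63.8
gripper_force: 0.0
```

```bash
python3 - <<'E'
from h import *
a=grab_frame("side")[100:345,190:400]
cv2.imwrite("pics/a1.png",cv2.resize(a,(514,600)))
print(state()["ee_pos"])
E
```

```text
[477.7 -57.1  99.1]
```

View pics/a1.png

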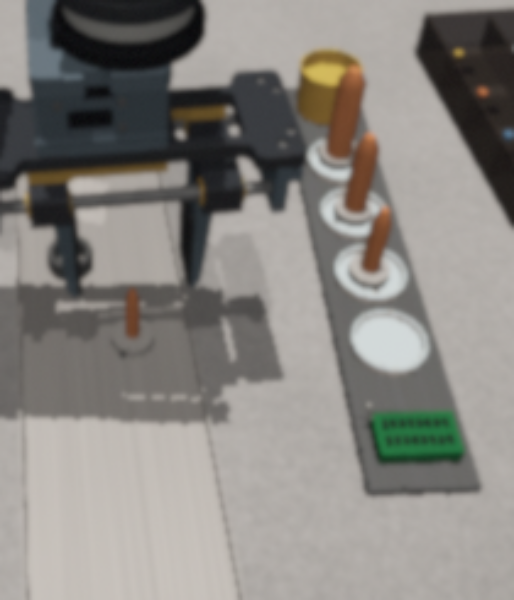

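Three tips stand in order, with b at crop (372,272). Tip a's base is at crop (132,340), centred between the fingers. I descend to TCP z 36.

>>> step_arm(
  plan=[
    [[0,0,4,0,0.7],[0,0,6.3,0,0.7],[0,0,6.3,0,0.7],[0,0,6.3,0,0.7],[0,0,6.3,0,0],[0,0,6.3,0,0],[0,0,6.3,0,0],[0,0,6.3,0,0],[0,0,6.3,0,0],[0,0,6.3,0,0],[0,0,6.3,0,0],[0,0,6.3,0,0]],
  ],
  newtons=20,
)

```text
time_s: 20.2
ee_pos: [476.6, -57.1, 35.4]
ee_rot: [180.0, -0.0, 90.0]
force: [0.2, -0.2, -0.5]
gripper_width: 9.2
gripper_force: 20.0
```

>>> step_arm(
  plan=[
    [[0,0,-4,0,0],[0,0,-7,0,0],[-0.7,4.5,-7,0,0],[-1.4,9,-7,0,0],[-2.1,13.5,-7,0,0],[-2.8,17.2,-7,0,0],[-2.8,17.2,-7,0,0],[-2.8,17.2,-7,0,0],[-2.8,17.2,-7,0,0],[-2.8,17.2,-4,0,0],[-2.8,17.2,-2,0,0],[-2.8,17.2,-1.1,0,0],[-2.8,17.2,-1.1,0,0],[-2.8,17.2,-0.9,0,0],[-2.8,17.2,-0.85,0,0],[-2.8,17.2,-0.85,0,0]],
  ],
)

```text
time_s: 22.2
ee_pos: [648.8, -85.1, 44.5]
ee_rot: [179.9, 0.0, 90.0]
force: [0.4, 0.1, -0.6]
gripper_width: 9.2
gripper_force: 20.0
```

Now I release, rise, and back off toward the dish so the view is clear.

>>> step_arm(
  plan=[
    [[0,0,0.03,0,0],[0,0,0.03,0,0.6],[0,0,0.03,0,0.6],[0,0,0,0,0.6],[0,0,0,0,0.6],[0,0,-4,0,0.6],[0,0,-9,0,0.6],[0,0,-14,0,0.6],[0,-5,-16,0,0.6],[0,-10,-16,0,0.6],[0,-15,-16,0,0.6],[0,-20,-16,0,0.6],[0,-24,-16,0,0.6],[0,-24,-16,0,0.6],[0,-24,-16,0,0.6],[0,-24,-16,0,0.6]],
  ],
)

```text
time_s: 24.2
ee_pos: [409.7, -85.2, 204.0]
ee_rot: [180.0, -0.0, 90.0]
force: [-0.3, -0.3, -0.3]
gripper_width: 54.8
gripper_force: 0.0
```

```bash
python3 - <<'E'
from h import *
a=grab_frame("side")[110:300,280:400];b=grab_frame("top")[100:170,165:355]
cv2.imwrite("pics/f.png",np.hstack([cv2.resize(a,(284,450)),cv2.resize(cv2.copyMakeBorder(b,25,25,0,0,0),(514,450))]))
print(state()["ee_pos"])
E
```

```text
[409.4 -85.2 203.8]
```

View pics/f.png

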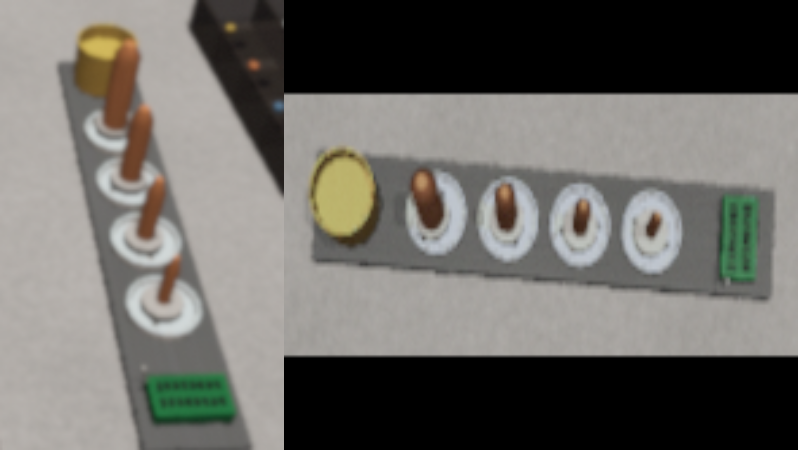

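Both views show all four tips upright in their seats in descending size from the cup, with collars near the centres, and the arm clear. Handing in.

```bash
python3 -c "
from workcell import *
print(job_done())"
```

```text
the job is handed in; nothing more can be done
None
```

I placed all four tips upright in the white seats, largest next to the brass cup down to smallest at the far end. They are released and the arm is clear. I handed the job in at about 24 s; no verdict came back, but the last pictures showed all four standing near the centres of their seats.

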